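Stack the brake discs and hold the set-screw collar on the spindle flat

ROBOT

A 6-joint arm with a two-finger parallel gripper is mounted at the origin on a cart in front of the work surface, level with it; the furniture and walls round the work are solid. World frame = base frame: x ahead of the robot, y to its left, z up, the work surface at z = 0. Lengths are in mm, angles in rad, forces in N, time in s.
With the tool pointing down it reaches from about 325 to 900 mm from the base axis. Payload 6.1 kg.
Tool frame: the origin (TCP) lies midway between the tips of the shut fingers; the grasp point (between the pads) lies 19 mm behind it; z points along the fingers, y is the direction in which the jaws open and shut (so a half turn about z gives the same grasp; the last joint's range is limited). The gripper opens to 85 mm and grips with 20 to 120 N. Pads are 22 mm wide; open, the fingers measure 114 mm over their backs; the gripper's body (76 mm by 85 mm) begins 54 mm behind the grasp point. The pads swing forward as they close: fully open they stand 13 mm farther back than shut.
Start: joints at [-1.428, 0.22, 1.526, -0, 1.395, -0.126], TCP at [165.977, -602.551, 231.3] pointing down, gripper open.
Joint ranges: [-2.98, 2.98], [-0.91, 2.08], [0.09, 2.57], [-1.24, 4.39], [0.2, 2.65], [-2.68, 2.68]. Speed limits (rad/s): [2.57, 2.57, 3.01, 3.14, 3.14, 3.14].

INTERFACE

Orientations are given as a rotation vector (axis times angle).
In Python, from station import arm gives the robot as it stands. Calls block until the motion is done:
- arm.goto(position, orientation): joint-space move of the TCP to a pose.
- arm.move_straight(position, ori=None, rate=150): straight line of the TCP; ori=None keeps the orientation; rate is the mean speed in mm/s.
- arm.move_j(angles): joint-space move.
- arm.gripper_to(opening): finger opening in mm; the grip force is fixed at half the most; returns when the fingers have stopped.
- arm.hold(seconds).
- arm.inverse_kinematics(position, orientation): joint angles nearest the present ones, or None.
- arm.observe(): the state.
- arm.camera(name): name is "side" or "top" or "wrist"; returns the picture (384x512x3 uint8, red, green, blue); there is no depth.
- arm.get_calibration(name): a dict with "fx", "fy", "cx", "cy" (pixels), "distortion" ([k1, k2, p1, p2, k3] as OpenCV has them; the pictures are not rectified), "R" (3x3) and "t" (3): a world point X has camera coordinates R X + t; the wrist camera has in their place "mount" (4x4, takes a point from camera to tool coordinates, whose origin is the TCP and whose axes are the flange's). Camera axes: x right, y down, z forward; pixel columns grow to the right and rows downward; lengths in mm; the calibration is good to about 2 mm. A picture is of the moment at which its call begins: read the wrist's pose just before it. get_calibration takes no time and is no camera call.
A pose or a line that the arm cannot do raises arm.PlanningError and nothing moves.
- arm.close_job(): hands the job in, once; it reports no verdict.
Trained networks look in the newest picture that a camera, given by its name, has taken for a name from the list of things; names that differ only in an ending like _2 or _b are one class to them, and where a whole thing is asked for, a point or a joint stands for the part that bears it (a point fixed in the world has none). Each returns a list of dicts, best first, with "score" (0 to 1); they miss things now and then, are a little off and sometimes report something else, mostly with a low value. They report only what shows in the picture. A call takes as long as a camera call.
- arm.find_in(camera, target): "xy" ([column, row] in pixels, amid what is visible of it).
- arm.regions_of(camera, target): "pixels" (384x512 bool, what is visible of it) and "xy" ([column, row] in pixels, amid what is visible of it).
- arm.landmark_of(camera, target): "xy" ([column, row] in pixels: a listed point, or the origin of a listed thing).
The state is a dict: "time_s": time; "joints": joint angles; "joint_velocities": joint speeds; "joint_torque": joint torques, N m; "ee_pos": TCP position; "tool_rot": TCP orientation; "ft_force": force on the tool from outside, world axes, zero at the start; "ft_torque": the same for the moment, N m; "finger_gap": finger opening in mm.
Only numpy, scipy, OpenCV 4.12 (cv2) and the standard library are available. Lean on these libraries where they do the work, as an engineer would, in place of code of your own. Each camera call takes 0.05 s, during which the arm holds its last target. There are 200 camera calls.

TASK

Assemble the drag brake on the banding-wheel spindle, leaving the three tubs where they stand: lay the cork disc over the shaft on the spring plate, then the steel disc on top of it. Next grip the shaft with the fingers across its flat, turn it until the flat faces the red mark on the base, and let go. Then slide the collar down the shaft with its set screw facing the flat and the red mark, and finish still gripping it, pushing it down on the discs so that the spring plate stays pressed about half-way in (4 mm).

Things in the scene. Friction and masses are not known exactly. Their poses are not given: they have to be found in the camera images.
- stand: Fixed grey base plate, 100x100x10 mm, carrying the upright spindle; origin at the centre of its underside on the bench, on the spindle's axis; z up; the red mark (a 15 mm bar) lies on the plate's upper face 41 mm from the axis in the direction of the stand's -x axis
- plate_top (a point): centre of the upper face of the round aluminium spring plate (66 mm across) on the stand, on the spindle axis, 38 mm above the bench when up; the discs lie on it. The shaft passes through it
- spring_plate (a joint): how far the spring plate is pressed down, m: 0 up, 0.008 at its stop; with the discs on it, about 2 N starts it and each mm takes 1.4 N more (about 8 N at 4 mm). It springs back when let go
- spindle (a joint): angle of the upright steel D-shaft about z, rad, counterclockwise from above; 0 when the flat faces the red mark (flat looks along the stand's -x); limits -3 and 3, light friction, stays where left. Shaft 24 mm in diameter, 19 mm across the flat, top 95 mm above the bench with the last 4 mm tapered
- flat (a point): the brass-coloured flat on the shaft (its face is flat_face), 19 mm wide, running from 29 to 89 mm above the bench; origin in the middle of its face, 7 mm from the shaft axis and 59 mm above the bench; its x axis points squarely out of the flat
- shaft_top (a point): centre of the shaft's top end, on the axis, 95 mm above the bench
- cork_disc_centre (a point): centre (half-way up) of the loose cork disc, 62 mm across, 10 mm thick, with a 29 mm hole; lies flat
- steel_disc_centre (a point): centre (half-way up) of the loose steel disc, 54 mm across, 10 mm thick, with a 29 mm hole; lies flat
- collar_centre (a point): centre (half-way up, on the bore's axis) of the loose dark collar, 44 mm across, 18 mm high, bore 27 mm; its x axis points at the set screw; two flat sides for gripping look along its own +y and -y, 46 mm apart. Inside, the screw's tip stands into the bore to 8.6 mm from the axis, at half height, so the collar passes down the shaft only with the screw within about 20 degrees of the shaft's flat
- screw (a point): outer end of the collar's brass set screw, 27.5 mm from the collar's axis; a yellow line on the collar's top points to it
- tub_plum: plum-coloured tub with white lid, 67 mm across, 57 high; origin under its centre; stays where it is
- tub_teal: teal-blue tub with white lid, 69 mm across, 57 high; origin under its centre; stays where it is
- tub_ochre: ochre tub with white lid, 67 mm across, 62 high; origin under its centre; stays where it is

How it is judged:
By the outcome, as a careful person would: the job done as asked, in the order asked, and still so for the second after the job is handed in, while the arm keeps its last pose, push and grip.
It also fails if it takes over 72 s, if anything falls off the work surface, if the arm or the gripper's body presses on something with over 40 N, if the wrist force passes 120 N, or if a joint passes its speed limit or range.

## Working session

There is one attempt and no reset: what is moved stays moved. The work goes in short steps, each a Python script; the robot and the scene stay as the last script left them, time stands still between calls to the robot, and variables do not carry over. Pictures are saved under pics/ and viewed, about 8 in all and at most 12, crops included, and the job is handed in when it is done.

```bash
ls; mkdir -p pics
python3 - <<'E'
from station import arm
import cv2,numpy as np
ims=[]
for c in ["top","side"]:
    im=arm.camera(c); cv2.imwrite(f"pics/{c}0.png",im[:,:,::-1])
    k=arm.get_calibration(c); print(c,{a:np.round(b,3).tolist() for a,b in k.items()})
    for t in ["stand","plate_top","flat","shaft_top","cork_disc_centre","steel_disc_centre","collar_centre","screw","tub_plum","tub_teal","tub_ochre"]:
        print(t,[(np.round(d["xy"]).tolist(),round(d["score"],2)) for d in arm.landmark_of(c,t)[:2]])
    ims.append(im[:,:,::-1])
print({a:np.round(b,3).tolist() for a,b in arm.get_calibration("wrist").items()})
print(arm.observe())
cv2.imwrite("pics/both.png",cv2.resize(np.vstack(ims),(800,1200))[:600])
E
```

```text
pics
top {'fx': 453.467, 'fy': 453.467, 'cx': 252.23, 'cy': 188.175, 'distortion': [0.03, 0.0, 0.0, 0.0, 0.0], 'R': [[-0.01, -1.0, -0.017], [-0.999, 0.011, -0.052], [0.052, 0.016, -0.999]], 't': [1.045, 440.859, 1701.143]}
stand [([250.0, 192.0], 0.93)]
plate_top [([248.0, 192.0], 0.65), ([253.0, 191.0], 0.38)]
flat [([368.0, 173.0], 0.56), ([252.0, 191.0], 0.55)]
shaft_top [([250.0, 192.0], 0.57)]
cork_disc_centre [([327.0, 167.0], 0.52)]
steel_disc_centre [([194.0, 206.0], 0.49)]
collar_centre [([326.0, 215.0], 0.66)]
screw [([321.0, 205.0], 0.57), ([252.0, 188.0], 0.5)]
tub_plum [([140.0, 219.0], 0.87)]
tub_teal [([366.0, 170.0], 0.86)]
tub_ochre [([368.0, 216.0], 0.55)]
side {'fx': 423.989, 'fy': 423.989, 'cx': 261.396, 'cy': 191.797, 'distortion': [-0.02, 0.0, 0.0, 0.0, 0.0], 'R': [[0.885, -0.466, 0.002], [-0.176, -0.337, -0.925], [0.432, 0.818, -0.38]], 't': [-396.466, 155.051, 1291.104]}
stand [([280.0, 246.0], 0.71), ([325.0, 245.0], 0.65)]
plate_top [([188.0, 181.0], 0.25)]
flat []
shaft_top []
cork_disc_centre [([280.0, 246.0], 0.72), ([323.0, 245.0], 0.63)]
steel_disc_cent
[... 411 characters left out ...]
0, 0.0, 0.0, 1.0]]}
{'time_s': 1.2, 'joints': array([-1.42811912e+00,  2.20403847e-01,  1.52654639e+00, -8.90278733e-06,
        1.39473199e+00, -1.26110949e-01]), 'joint_velocities': array([-0.00181617, -0.00040959,  0.00034754, -0.00065585,  0.00072826,
       -0.00110035]), 'joint_torque': array([ 3.70275839e-04, -4.96847677e+01, -3.89732122e+01,  1.05021400e-04,
        1.14494909e-03,  3.79630364e-06]), 'ee_pos': array([ 165.95808004, -602.52126269,  231.27266635]), 'tool_rot': array([-3.11317495e+00, -4.20932054e-01,  1.49327082e-05]), 'ft_force': array([-0.21805901, -0.62199394, -0.61391653]), 'ft_torque': array([ 0.00768758, -0.01647285, -0.0167307 ]), 'finger_gap': 85.4579952299932}
```

View pics/top0.png

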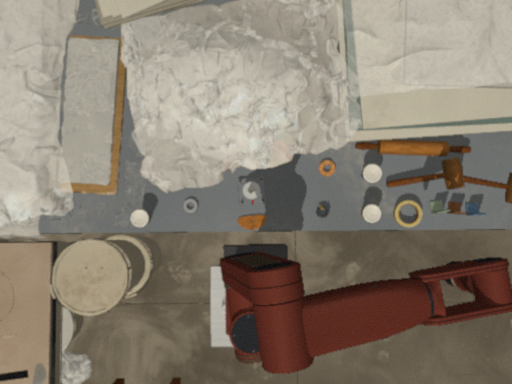

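View pics/side0.png

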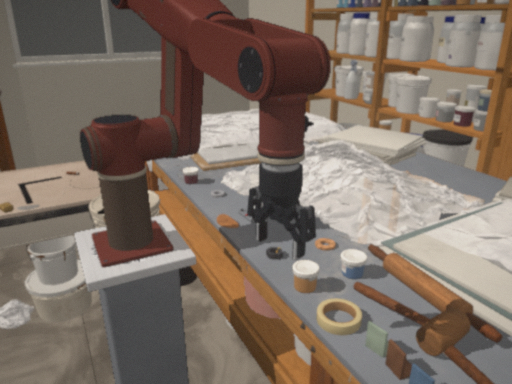

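The top view shows the stand at about (250,190), steel disc (190,205), cork (327,167), collar (322,209), and tubs at (140,218), (372,173) and (372,213). Next I'll look at each with the wrist camera.

```bash
cat > h.py <<'E'
from station import arm
import numpy as np, cv2
from scipy.spatial.transform import Rotation as R
def wristpose():
    o=arm.observe(); return o["ee_pos"],R.from_rotvec(o["tool_rot"]).as_matrix()
def ray(cam,px,pose=None):
    k=arm.get_calibration(cam)
    K=np.array([[k["fx"],0,k["cx"]],[0,k["fy"],k["cy"]],[0,0,1]])
    u=cv2.undistortPoints(np.array([[px]],float),K,np.array(k["distortion"],float))[0,0]
    d=np.array([u[0],u[1],1.])
    if cam=="wrist":
        p,Rt=pose; M=np.array(k["mount"]); return Rt@M[:3,3]+p, Rt@M[:3,:3]@d
    Rc=np.array(k["R"]); return -Rc.T@np.array(k["t"]), Rc.T@d
def at(cam,px,z,pose=None):
    o,d=ray(cam,px,pose); return o+d*(z-o[2])/d[2]
def proj(X,pose):
    k=arm.get_calibration("wrist"); K=np.array([[k["fx"],0,k["cx"]],[0,k["fy"],k["cy"]],[0,0,1]])
    p,Rt=pose; M=np.array(k["mount"]); Y=(np.linalg.inv(M)@np.r_[Rt.T@(np.array(X,float)-p),1])[:3]
    return cv2.projectPoints(Y[None],np.zeros(3),np.zeros(3),K,np.array(k["distortion"],float))[0].ravel()
def down(yaw):
    # tool z down; jaw (tool y) axis at angle yaw in world xy
    y=np.array([np.cos(yaw),np.sin(yaw),0]); z=np.array([0,0,-1.]); x=np.cross(y,z)
    return R.from_matrix(np.c_[x,y,z]).as_rotvec()
def jaw():
    y=wristpose()[1][:,1]; return np.arctan2(y[1],y[0])
def look(name,targets=()):
    pose=wristpose(); im=arm.camera("wrist"); cv2.imwrite(f"pics/{name}.png",im[:,:,::-1])
    for t,z in targets:
        for d in arm.landmark_of("wrist",t)[:2]:
            print(name,t,np.round(d["xy"],1),round(d["score"],2),np.round(at("wrist",d["xy"],z,pose),1))
    return pose,im
def status(s=""):
    o=arm.observe(); print(s,"t",round(o["time_s"],2),"p",np.round(o["ee_pos"],1),"F",np.round(o["ft_force"],1),"T",np.round(o["ft_torque"],2),"gap",round(o["finger_gap"],1),"jaw",round(jaw(),3),"j6",round(o["joints"][5],2))
E
python3 - <<'E'
from h import *
for n,px,z in [("shaft",(250,190),50),("steel",(190,205),5),("cork",(327,167),5),("collar",(322,209),9),("plum",(139.5,217.5),57),("teal",(372.5,173),57),("ochre",(372,213),62),("brown",(252,220),10)]:
    print(n,np.round(at("top",px,z),1), np.round(np.linalg.norm(at("top",px,z)[:2])))
print("jaw",jaw())
for n in ["steel","cork","collar","shaft"]: pass
for p in [(400,-250),(430,0),(380,220)]:
    for yaw in np.arange(-3,3.2,.5):
        q=arm.inverse_kinematics([p[0],p[1],250],down(yaw)); print(p,round(yaw,1),None if q is None else np.round(q,2))
im=cv2.imread("pics/top0.png")[140:240,120:400]; cv2.imwrite("pics/topcrop.png",cv2.resize(im,(800,286),interpolation=cv2.INTER_CUBIC))
E
```

```text
shaft [432.2   4.   50. ] 432.0
steel [380. 233.   5.] 446.0
cork [ 518.3 -287.5    5. ] 593.0
collar [ 359.6 -265.2    9. ] 447.0
plum [335.3 410.7  57. ] 530.0
teal [ 489.1 -445.    57. ] 661.0
ochre [ 343.1 -438.5   62. ] 557.0
brown [320.9  -1.6  10. ] 321.0
jaw -1.3020066087372117
(400, -250) -3.0 [-0.73 -0.17  1.89 -0.    1.42  2.27]
(400, -250) -2.5 [-0.73 -0.17  1.89 -0.    1.42  1.77]
(400, -250) -2.0 [-0.73 -0.17  1.89 -0.    1.42  1.27]
(400, -250) -1.5 [-0.73 -0.17  1.89 -0.    1.42  0.77]
(400, -250) -1.0 [-0.73 -0.17  1.89 -0.    1.42  0.27]
(400, -250) -0.5 [-0.73 -0.17  1.89  0.    1.42 -0.23]
(400, -250) 0.0 [-0.73 -0.17  1.89 -0.    1.42 -0.73]
(400, -250) 0.5 [-0.73 -0.17  1.89 -0.    1.42 -1.23]
(400, -250) 1.0 [-0.73 -0.17  1.89  0.    1.42 -1.73]
(400, -250) 1.5 [-0.73 -0.17  1.89  0.    1.42 -2.23]
(400, -250) 2.0 None
(400, -250) 2.5 None
(400, -250) 3.0 [-0.73 -0.17  1.89 -0.    1.42  2.56]
(430, 0) -3.0 None
(430, 0) -2.5 [-0.18 -0.28  1.98 -0.    1.44  2.32]
(430, 0) -2.0 [-0.18 -0.28  1.98 -0.    1.44  1.82]
(430, 0) -1.5 [-0.18 -0.28  1.98 -0.    1.44  1.
[... 327 characters left out ...]
0.18 -0.28  1.98 -0.    1.44 -2.18]
(430, 0) 2.5 None
(430, 0) 3.0 None
(380, 220) -3.0 None
(380, 220) -2.5 None
(380, 220) -2.0 [ 0.34 -0.25  1.96 -0.    1.44  2.34]
(380, 220) -1.5 [ 0.34 -0.25  1.96 -0.    1.44  1.84]
(380, 220) -1.0 [ 0.34 -0.25  1.96 -0.    1.44  1.34]
(380, 220) -0.5 [ 0.34 -0.25  1.96  0.    1.44  0.84]
(380, 220) 0.0 [ 0.34 -0.25  1.96 -0.    1.44  0.34]
(380, 220) 0.5 [ 0.34 -0.25  1.96  0.    1.44 -0.16]
(380, 220) 1.0 [ 0.34 -0.25  1.96 -0.    1.44 -0.66]
(380, 220) 1.5 [ 0.34 -0.25  1.96 -0.    1.44 -1.16]
(380, 220) 2.0 [ 0.34 -0.25  1.96  0.    1.44 -1.66]
(380, 220) 2.5 [ 0.34 -0.25  1.96 -0.    1.44 -2.16]
(380, 220) 3.0 [ 0.34 -0.25  1.96 -0.    1.44 -2.66]
```

View pics/topcrop.png

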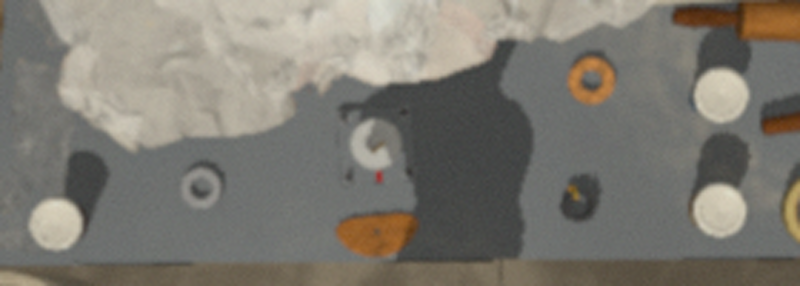

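The mark lies on the robot side of the stand (world -x). The collar's screw points roughly to +x/+y. Next I'll go above the cork.

```bash
cat >> h.py <<'E'
def centre(t,z,pose):
    "mean of the outline's enclosing ellipse of the best region, on plane z (after a look())"
    for d in arm.regions_of("wrist",t)[:2]:
        m=d["pixels"].astype(np.uint8); c=max(cv2.findContours(m,cv2.RETR_EXTERNAL,cv2.CHAIN_APPROX_NONE)[0],key=cv2.contourArea)
        e=cv2.fitEllipse(cv2.convexHull(c)); print(t,"region",round(d["score"],2),np.round(e[0],1),np.round(e[1],1),np.round(at("wrist",e[0],z,pose),1))
E
python3 - <<'E'
from h import *
status()
arm.goto([500,-287,150],down(-1.3)); status("cork hover")
pose,im=look("cork1",[("cork_disc_centre",5)]); centre("cork_disc_centre",5,pose)
E
```

```text
t 1.2 p [ 166.  -602.5  231.3] F [-0.2 -0.6 -0.6] T [ 0.01 -0.02 -0.02] gap 85.5 jaw -1.302 j6 -0.13
cork hover t 2.91 p [ 499.8 -288.1  150.3] F [-0.3  0.5  0.8] T [ 0.03 -0.01  0.01] gap 85.4 jaw -1.301 j6 0.64
cork1 cork_disc_centre [255.6 161.3] 0.77 [ 515.2 -284.3    5. ]
cork_disc_centre region 0.97 [256.4 161.2] [69.9 71.2] [ 515.5 -285.     5. ]
cork_disc_centre region 0.67 [428.5 244.7] [ 82.8 100.1] [ 481.3 -467.5    5. ]
```

View pics/cork1.png

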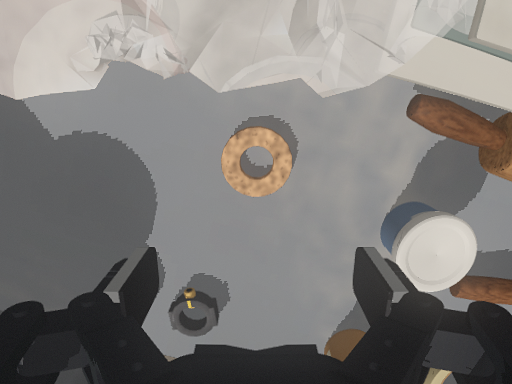

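The cork ring is centred at pixel (256,161), and the collar at (194,313) with its screw pointing up in the image. I'll grip the cork now.

Run:
```python
from h import *
import h
pose=wristpose()
c=at("wrist",(256.2,161.2),9,pose); print(c)
for n,px in [("collar ctr",(194,313)),("line a",(190.5,306)),("line b",(189,291))]: print(n,at("wrist",px,18,pose).round(1))
arm.move_straight([c[0],c[1],30],rate=200); arm.move_straight([c[0],c[1],-3],rate=100); status("low")
arm.gripper_to(50); status("gripped")
arm.move_straight([c[0],c[1],140],rate=200); status("up")
# hover so that the shaft is ahead of the camera, camera on far side (-pi/2: tool x=+x)
arm.goto([390,4,140],down(-np.pi/2)); status("hover")
pose,im=look("stand1",[("shaft_top",95),("plate_top",38),("stand",0),("flat",59)]); centre("shaft_top",95,pose)
```

```text
[ 516.1120761  -284.55660139    9.        ]
collar ctr [ 357.7 -265.3   18. ]
line a [ 364.6 -260.4   18. ]
line b [ 380.7 -255.6   18. ]
low t 4.3 p [ 516.  -284.5   -3.1] F [0.4 0.7 0.1] T [-0.07  0.03  0.02] gap 85.4 jaw -1.3 j6 0.66
gripped t 4.68 p [ 517.1 -285.2   -1.2] F [-1.1  0.7  6.3] T [ 0.24  0.29 -0.04] gap 58.4 jaw -1.3 j6 0.66
up t 5.55 p [ 515.3 -284.   138.6] F [-0.4  0.  -1.3] T [0.01 0.02 0.02] gap 58.4 jaw -1.3 j6 0.66
hover t 6.75 p [390.6   3.5 140.1] F [ 0.   0.1 -1. ] T [-0.01  0.03 -0.  ] gap 58.1 jaw -1.571 j6 1.38
stand1 shaft_top [258.6 148.7] 0.72 [433.1   1.6  95. ]
stand1 plate_top [258.6 139.5] 0.75 [431.2   1.1  38. ]
stand1 stand [255.3 129.2] 0.95 [435.    3.5   0. ]
stand1 flat [266.3 148.5] 0.73 [427.7  -3.9  59. ]
stand1 flat [257.2 145.9] 0.58 [429.5   2.2  59. ]
shaft_top region 0.7 [259.1 143.5] [39.6 44.5] [436.1   1.4  95. ]
```

View pics/stand1.png

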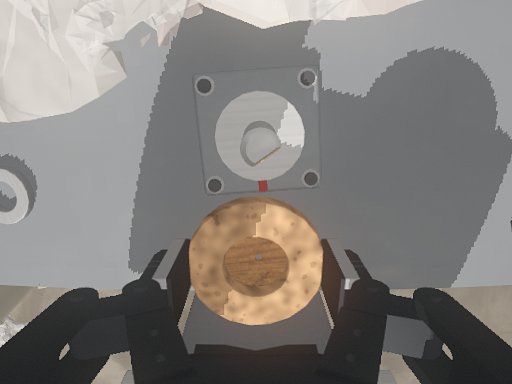

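The stand is dead ahead: plate centre about (260,136), red mark (263,186), bolts (204,86), (307,78), (310,178), (215,185). The shaft's flat runs from (255,165) to (280,148), so it is turned about +0.6 rad from the mark. The cork is held level.

Run:
```python
from h import *
pose=wristpose()
b=np.array([at("wrist",p,10,pose) for p in [(204,86),(307,78),(310,178),(215,185)]]); print("bolts",b.round(1).tolist(),b.mean(0))
print("yaw",[np.degrees(np.arctan2(*(b[i]-b[j])[[1,0]])).round(1) for i,j in ((0,3),(1,2))],np.degrees(np.arctan2(-(b[1]-b[0])[0],-(b[1]-b[0])[1])))
print("mark",at("wrist",(263.5,186),10,pose).round(1))
f=[at("wrist",p,89,pose) for p in [(255,165),(280,148)]]; print("flat ends",np.round(f,1).tolist())
im=cv2.imread("pics/stand1.png"); g=cv2.cvtColor(im,cv2.COLOR_BGR2GRAY)
for t in ["plate_top","cork_disc_centre"]:
  arm.camera("wrist"); centre(t,38 if t[0]=="p" else 151,pose)
cv2.imwrite("pics/standcrop.png",cv2.resize(im[75:205,185:335],(750,650),interpolation=cv2.INTER_CUBIC)[:600])
```

```text
bolts [[469.6, 43.8, 10.0], [475.5, -37.0, 10.0], [394.8, -42.4, 10.0], [388.9, 37.7, 10.0]] [432.222407     0.51558137  10.        ]
yaw [np.float64(4.3), np.float64(3.8)] -4.169818609180682
mark [387.9  -3.3  10. ]
flat ends [[422.2, 3.7, 89.0], [432.3, -10.9, 89.0]]
plate_top region 0.63 [259.3 134.9] [89.6 90.2] [434.1   0.6  38. ]
cork_disc_centre region 0.96 [255.6 260.5] [128.4 136.8] [392.2   3.5 151. ]
cork_disc_centre region 0.75 [259.7 134.5] [89.5 90.2] [447.1   1.7 151. ]
```

View pics/standcrop.png

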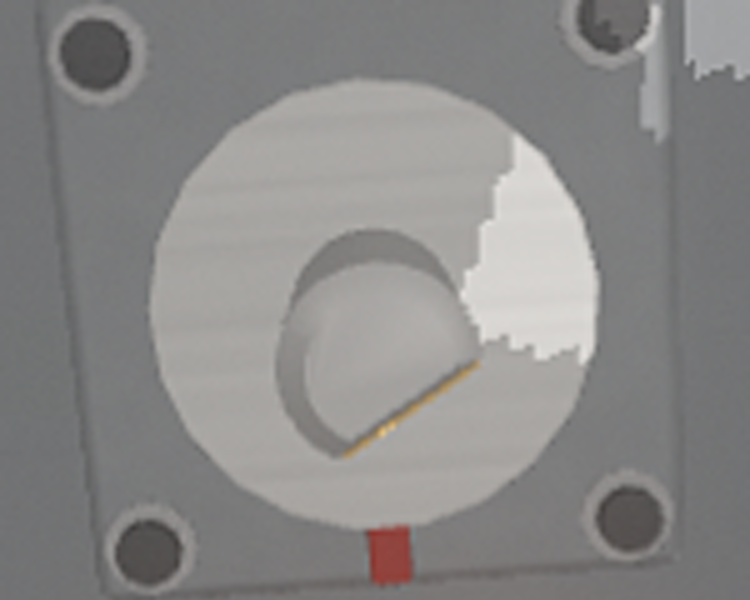

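Shaft axis ≈ (432.8, 0.5), stand yaw ≈ +4.3°, spindle ≈ +0.53 rad. I'll lower the cork.

```bash
cat >> h.py <<'E'
def lower(x,y,z0,z1,step=6,fmax=6,rate=80):
    "straight down in steps; stop if upward force over fmax"
    b=arm.observe()["ft_force"]
    for z in np.r_[np.arange(z0,z1,-step),z1]:
        arm.move_straight([x,y,z],rate=rate); f=arm.observe()["ft_force"]-b
        if f[2]>fmax or np.hypot(f[0],f[1])>fmax: print("stop z",z,f.round(1)); return z
    return z1
E
python3 - <<'E'
from h import *
x,y=431.8,0.5
arm.move_straight([x,y,110],rate=200); status("above")
lower(x,y,98,39.5); status("down")
arm.gripper_to(72); status("open")
arm.move_straight([x,y,120],rate=200)
arm.gripper_to(85)
# then look at the stand while passing, and on to the steel disc
arm.move_straight([395,y,150],rate=250)
pose,im=look("stand2",[("cork_disc_centre",43)]); centre("cork_disc_centre",48,pose)
arm.goto([375,233,150],down(-1.2)); status("steel")
pose,im=look("steel1",[("steel_disc_centre",10)]); centre("steel_disc_centre",9,pose)
cv2.imwrite("pics/pair.png",np.hstack([cv2.imread(f"pics/{n}.png") for n in ("stand2","steel1")])[:,112:912])
E
```

```text
above t 7.66 p [431.2   0.6 109.4] F [0.3 1.3 0.4] T [-0.03  0.   -0.02] gap 58.4 jaw -1.571 j6 1.39
down t 10.46 p [431.6   0.5  39.2] F [ 2.5 -0.5 -2.1] T [-0.03 -0.3   0.02] gap 58.3 jaw -1.571 j6 1.39
open t 10.75 p [431.5   0.6  39.4] F [-0.5  0.2 -0.2] T [-0.    0.    0.03] gap 72.2 jaw -1.571 j6 1.39
cork_disc_centre region 0.68 [255.4 145. ] [83.6 84.1] [4.319e+02 3.000e-01 4.800e+01]
cork_disc_centre region 0.45 [255.3 139.9] [85.2 86.1] [4.357e+02 4.000e-01 4.800e+01]
steel t 13.01 p [375.1 232.4 149.5] F [-0.9 -0.1 -0.6] T [-0.03 -0.01 -0.07] gap 85.0 jaw -1.2 j6 1.58
steel1 steel_disc_centre [254.8 173. ] 0.67 [381.1 235.   10. ]
steel_disc_centre region 0.69 [255.6 174.7] [60.4 61.1] [379.7 233.7   9. ]
```

View pics/pair.png

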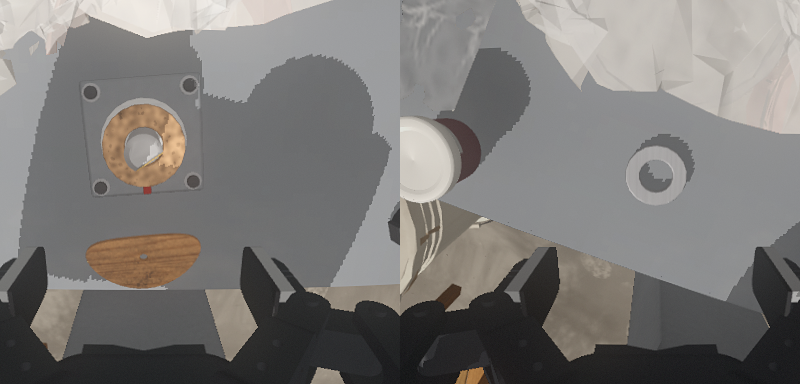

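The cork lies on the plate around the shaft (left image, (145,145)). The steel disc is at (255,174) in the full wrist picture. I'll fetch it.

Run:
```python
from h import *
x,y=380.1,234.0
arm.move_straight([x,y,30],rate=250); arm.move_straight([x,y,2],rate=100); status("low")
arm.gripper_to(45); status("gripped")
arm.move_straight([x,y,140],rate=250)
arm.goto([390,0.5,140],down(-np.pi/2)); status("hover")
pose,im=look("steelheld"); centre("steel_disc_centre",148,pose); centre("shaft_top",95,pose)
```

```text
low t 14.22 p [380.7 234.3   2.9] F [ 0.2  0.7 -0.5] T [-0.    0.02 -0.03] gap 85.2 jaw -1.2 j6 1.57
gripped t 14.68 p [380.9 234.4   3.9] F [-4.9 -2.  17.3] T [-0.27  0.98 -0.04] gap 49.8 jaw -1.2 j6 1.57
hover t 16.31 p [389.4   1.1 139. ] F [ 0.5  1.  -1.7] T [-0.03 -0.06 -0.  ] gap 49.5 jaw -1.571 j6 1.37
steel_disc_centre region 0.88 [255.5 257.4] [109.1 114.2] [391.9   1.1 148. ]
shaft_top region 0.91 [256.3 142.5] [41.3 47.3] [435.5   0.6  95. ]
```

View pics/steelheld.png

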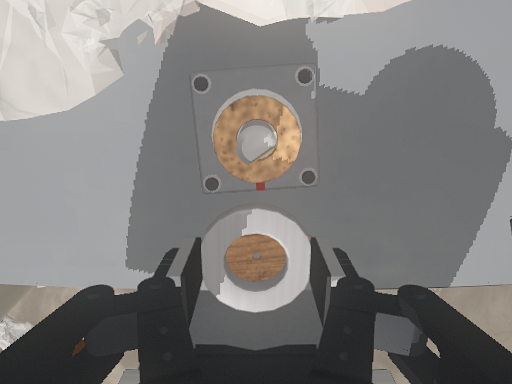

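The steel disc is held centred at (255,257) and the cork is seated round the shaft. I'll lower the steel disc.

Run:
```python
from h import *
x,y=432.0,0.5
arm.move_straight([x,y,115],rate=200); status("above")
lower(x,y,101,53); status("down")
arm.gripper_to(66); status("open")
arm.move_straight([x,y,120],rate=200)
arm.move_straight([385,y,150],rate=250)
pose,im=look("stand3"); centre("steel_disc_centre",58,pose); centre("shaft_top",95,pose); status()
cv2.imwrite("pics/st3c.png",cv2.resize(im[80:220,180:340,::-1],(640,560),interpolation=cv2.INTER_CUBIC))
```

```text
above t 16.85 p [431.6   1.4 114.4] F [-0.9 -0.1 -1. ] T [0.   0.02 0.01] gap 49.2 jaw -1.569 j6 1.39
stop z 71 [ 6.4 -0.3 -0.5]
down t 18.43 p [432.3   0.5  70.9] F [ 5.5 -0.4 -1.5] T [-0.1  -0.78  0.01] gap 49.3 jaw -1.571 j6 1.39
open t 18.73 p [431.1   0.7  70.6] F [ 0.3 -0.   0.7] T [-0.02 -0.01  0.02] gap 66.0 jaw -1.571 j6 1.39
steel_disc_centre region 0.65 [255.4 130.2] [75.9 76.6] [432.8   0.6  58. ]
shaft_top region 0.92 [254.7 132.4] [37.8 42.3] [435.2   0.9  95. ]
shaft_top region 0.28 [255.5 130.4] [76.  77.7] [4.363e+02 4.000e-01 9.500e+01]
 t 19.65 p [384.8   0.6 149. ] F [ 0.3 -0.3  0.1] T [ 0.11  0.   -0.02] gap 66.3 jaw -1.571 j6 1.37
```

View pics/st3c.png

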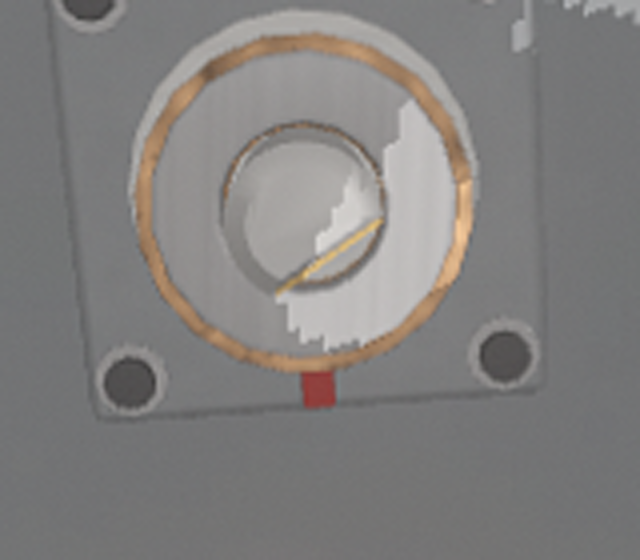

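Both discs lie flat and concentric round the shaft, with the flat still at lower right. Next I'll grip the shaft across the flat.

Run:
```python
from h import *
pose=wristpose(); e=[at("wrist",p,89,pose)[:2] for p in [(249.25,153),(275.5,135)]]
d=e[1]-e[0]; w=np.hypot(*d); n=np.array([d[1],-d[0]])/w; n=n if n[0]<0 else -n
ax=(e[0]+e[1])/2-7*n; th=np.arctan2(-n[1],-n[0]); print("w",w,"axis",ax,"jaw",th)
A=np.array([433.2,0.5]); J=th
p=lambda J:A+2.5*np.array([np.cos(J),np.sin(J)])
arm.goto([*p(J),125],down(J)); arm.move_straight([*p(J),64],rate=150); status("low")
arm.gripper_to(32); status("32")
arm.gripper_to(10); status("grip")
```

```text
w 19.34252085769664 axis [4.33563044e+02 3.64024252e-01] jaw 0.6033004471753586
low t 22.07 p [435.4   1.9  64.3] F [-0.2  0.2  0.6] T [-0.01  0.01 -0.  ] gap 66.0 jaw 0.603 j6 -0.78
32 t 22.49 p [435.6   1.9  64.4] F [-0.4 -0.4  0.3] T [0.03 0.03 0.02] gap 31.9 jaw 0.603 j6 -0.78
grip t 22.77 p [434.7   1.4  64.4] F [-4.9 -2.8  7.7] T [-0.28  0.8   0.06] gap 17.3 jaw 0.604 j6 -0.78
```

Run:
```python
from h import *
A=np.array([432.7,0.1]); p=lambda J:A+2.5*np.array([np.cos(J),np.sin(J)])
for J in np.linspace(0.603,0.073,5)[1:]:
    arm.move_straight([*p(J),64],down(J),rate=20); status("turn")
arm.hold(.2); status()
arm.gripper_to(45); status("open")
arm.move_straight([*p(J),125],rate=200)
arm.goto([385,0.5,150],down(-np.pi/2+.6) if False else down(np.pi/2)) if False else arm.goto([385,.5,150],down(-np.pi/2))
pose,im=look("stand4",[("flat",59)]); status()
cv2.imwrite("pics/st4c.png",cv2.resize(im[70:220,180:340,::-1],(640,600),interpolation=cv2.INTER_CUBIC))
```

```text
turn t 23.05 p [434.8   1.1  64.5] F [-2.5 -0.7  4.9] T [-0.01  0.43 -0.02] gap 17.8 jaw 0.47 j6 -0.65
turn t 23.33 p [434.8   0.8  64.4] F [-4.1 -0.4  5.9] T [-0.13  0.55 -0.04] gap 17.3 jaw 0.338 j6 -0.52
turn t 23.62 p [434.8   0.5  64.4] F [-4.4 -0.6  7.1] T [-0.07  0.59 -0.13] gap 17.9 jaw 0.205 j6 -0.39
turn t 23.9 p [4.348e+02 2.000e-01 6.450e+01] F [-4.6 -0.8  6.1] T [-0.15  0.61 -0.03] gap 17.6 jaw 0.073 j6 -0.25
 t 24.1 p [4.348e+02 2.000e-01 6.440e+01] F [-3.7  0.   6.3] T [-0.05  0.64  0.01] gap 17.4 jaw 0.073 j6 -0.25
open t 24.48 p [4.352e+02 3.000e-01 6.390e+01] F [-1.2 -0.1  0. ] T [-0.03  0.    0.01] gap 45.0 jaw 0.073 j6 -0.25
stand4 flat [253.9 139.3] 0.62 [426.6   1.7  59. ]
 t 26.48 p [384.9   0.5 149.7] F [ 0.7  0.2 -0.2] T [ 0.03  0.03 -0.04] gap 44.9 jaw -1.57 j6 1.37
```

View pics/st4c.png

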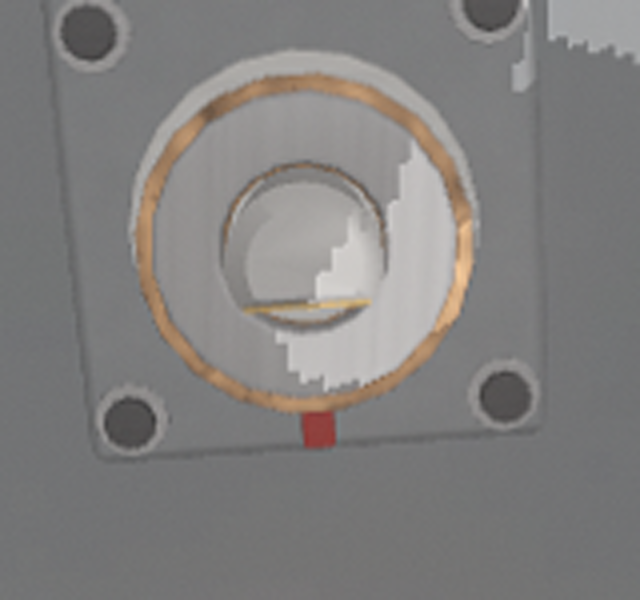

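The flat (crop (245,308)–(370,300)) is now parallel to the plate's front edge and faces the mark. Next is the collar.

Run:
```python
from h import *
arm.goto([345,-270,140],down(-1.27)); arm.gripper_to(85); status("hover")
pose,im=look("collar1",[("collar_centre",9),("screw",9)]); centre("collar_centre",18,pose)
u,v=proj([358,-265,18],pose).astype(int); print("crop origin",u-60,v-55)
cv2.imwrite("pics/collc.png",cv2.resize(im[max(v-55,0):v+55,u-60:u+60,::-1],None,fx=5,fy=5,interpolation=cv2.INTER_CUBIC))
```

```text
hover t 28.01 p [ 345.2 -269.7  140.1] F [-0.9 -0.9  0.1] T [-0.04  0.02  0.04] gap 85.4 jaw -1.269 j6 0.43
collar1 collar_centre [252.6 176.5] 0.92 [ 350. -266.    9.]
collar1 screw [248.3 142.5] 0.68 [ 376.3 -254.2    9. ]
collar1 screw [427.6 232.3] 0.2 [ 347.5 -433.1    9. ]
collar_centre region 0.63 [251.7 173.3] [58.7 60.4] [ 354.4 -263.9   18. ]
collar_centre region 0.56 [511.3  82.3] [74.3 82.4] [ 489.3 -441.6   18. ]
crop origin 194 114
```

View pics/collc.png

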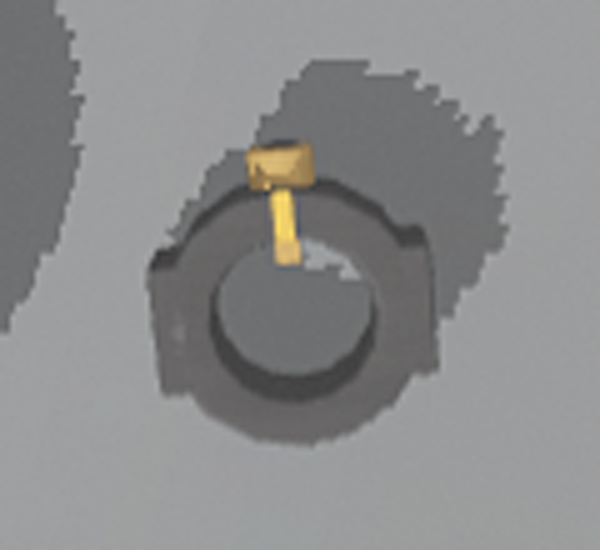

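The collar's bore centre is at (252.6,178) and its screw line is tilted 7.5° left of image up. I'll grip it square on its flats.

Run:
```python
from h import *
pose=wristpose(); P=lambda u,v,z=18: at("wrist",(194+u/5,114+v/5),z,pose)
c=P(293,320); a,b=P(288,243),P(281,190); l=P(148,270)-P(165,395); r=P(424,240)-P(438,370)
ang=lambda d:np.arctan2(d[1],d[0])
s=[ang(b-a),ang(b-c),ang(l),ang(r)]; print("c",c.round(1),"screw",np.round(s,3))
S=np.mean([s[1],s[2],s[3]]); J=S-np.pi/2; print("J",J)
arm.move_straight([c[0],c[1],60],down(J),rate=200); arm.move_straight([c[0],c[1],7],rate=120); status("low")
arm.gripper_to(35); status("grip")
q=arm.observe()["ee_pos"]
arm.move_straight([q[0],q[1],140],rate=200)
arm.goto([385,0.3,150],down(np.pi/2+.073)); status("hover")
pose,im=look("held",[("collar_centre",152),("screw",152)]); centre("collar_centre",150+18-7,pose)
cv2.imwrite("pics/held.png",im[:,:,::-1])
```

```text
c [ 350.6 -266.    18. ] screw [0.426 0.387 0.406 0.424]
J -1.1651895817045863
low t 29.35 p [ 351.2 -266.8    7.9] F [0.5 0.1 0.1] T [-0.03  0.01 -0.02] gap 85.3 jaw -1.165 j6 0.34
grip t 29.81 p [ 351.2 -266.6    8.2] F [-1.9  2.2  7.2] T [ 0.27  0.3  -0.04] gap 44.3 jaw -1.165 j6 0.34
hover t 32.52 p [3.849e+02 1.000e-01 1.497e+02] F [-1.1  0.3 -1.7] T [-0.06  0.01  0.02] gap 44.1 jaw 1.643 j6 -1.85
held screw [256.2 199.8] 0.65 [359.3  -1.6 152. ]
collar_centre region 0.62 [255.4 250.8] [106.8 107.8] [379.7  -0.5 161. ]
```

View pics/held.png

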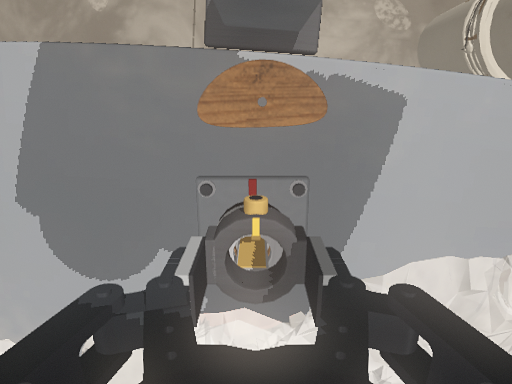

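The collar is held square with its screw (256,203) pointing at the red mark (252,187). I'll check the bore offset numerically before inserting.

Run:
```python
from h import *
pose=wristpose(); g=cv2.cvtColor(cv2.imread("pics/held.png"),cv2.COLOR_BGR2GRAY)
print("pred",proj([*pose[0][:2],pose[0][2]-8.2+18],pose),"px/mm",proj([pose[0][0]+1,pose[0][1],pose[0][2]+9.8],pose)-proj([*pose[0][:2],pose[0][2]+9.8],pose))
print("col248 rows225-305",g[225:306:1,247:251].mean(1).astype(int).tolist())
print("row262 cols 205-310",g[260:263,205:310].mean(0).astype(int).tolist())
```

```text
pred [255.90985485 259.96988183] px/mm [-0.15983413  2.0101981 ]
col248 rows225-305 [106, 106, 107, 106, 103, 102, 101, 101, 97, 120, 149, 134, 96, 98, 98, 97, 96, 133, 159, 156, 155, 156, 156, 156, 156, 156, 156, 156, 156, 156, 156, 156, 156, 156, 156, 156, 157, 156, 157, 156, 155, 175, 183, 178, 163, 117, 88, 87, 90, 91, 90, 90, 90, 91, 91, 91, 92, 91, 91, 91, 91, 91, 93, 97, 110, 110, 108, 108, 108, 109, 109, 110, 110, 110, 110, 110, 107, 109, 121, 128, 127]
row262 cols 205-310 [55, 100, 105, 104, 103, 102, 104, 106, 105, 117, 105, 104, 104, 104, 104, 104, 105, 104, 106, 99, 76, 74, 77, 78, 77, 77, 77, 87, 119, 122, 123, 116, 171, 157, 156, 155, 156, 156, 156, 157, 156, 156, 156, 156, 156, 156, 140, 121, 96, 97, 99, 99, 98, 99, 99, 99, 98, 98, 98, 98, 101, 108, 109, 124, 147, 147, 142, 139, 140, 142, 143, 139, 110, 82, 61, 62, 60, 63, 63, 64, 63, 66, 77, 80, 80, 78, 79, 77, 78, 79, 79, 79, 76, 77, 77, 77, 76, 77, 77, 79, 71, 48, 46, 48, 48]
```

Run:
```python
from h import *
x,y=432.3,0.3
arm.move_straight([x,y,120],rate=150); arm.hold(.2); status("above")
b=arm.observe()["ft_force"]; z=108.
arm.move_straight([x,y,z],rate=60)
while z>69:
    z-=3; arm.move_straight([x,y,z],rate=40); o=arm.observe(); f=o["ft_force"]-b
    print(round(z),o["ee_pos"].round(1),f.round(1),o["ft_torque"].round(2))
    if f[2]>10: print("blocked"); arm.move_straight([x,y,z+3],rate=40); break
    x+=np.clip(.15*f[0],-.6,.6)*(abs(f[0])>2); y+=np.clip(.15*f[1],-.6,.6)*(abs(f[1])>2)
print("xy",x,y); status("end")
```

```text
above t 33.44 p [4.321e+02 3.000e-01 1.205e+02] F [-0.7 -0.2 -0.8] T [0.02 0.01 0.  ] gap 44.0 jaw 1.644 j6 -1.83
105 [4.322e+02 3.000e-01 1.048e+02] [ 0.4  0.  -0.7] [-0.03 -0.02  0.01]
102 [4.321e+02 3.000e-01 1.018e+02] [ 1.2  0.4 -0.4] [-0.02 -0.    0.01]
99 [4.321e+02 3.000e-01 9.870e+01] [ 0.9 -0.8 -0.4] [ 0.04  0.   -0.05]
96 [4.321e+02 3.000e-01 9.570e+01] [ 0.3 -1.1 -0.4] [-0.07  0.01 -0.01]
93 [4.321e+02 3.000e-01 9.270e+01] [ 0.2  0.  -0.7] [ 0.04  0.04 -0.02]
90 [4.321e+02 3.000e-01 8.970e+01] [ 1.2 -0.4 -1.1] [-0.   -0.    0.01]
87 [4.321e+02 3.000e-01 8.670e+01] [1.2 0.1 0.3] [ 0.01 -0.03 -0.01]
84 [4.321e+02 3.000e-01 8.370e+01] [ 0.6  0.1 -1.2] [-0.05 -0.06 -0.02]
81 [4.321e+02 3.000e-01 8.080e+01] [ 0.4  0.9 -1. ] [ 0.01 -0.01  0.01]
78 [4.321e+02 3.000e-01 7.780e+01] [ 1.1 -0.4 -0.4] [ 0.02  0.   -0.01]
75 [4.321e+02 3.000e-01 7.480e+01] [ 0.6  0.6 -0.6] [ 0.03  0.03 -0.08]
72 [4.321e+02 4.000e-01 7.180e+01] [ 0.5  0.5 -0.6] [ 0.    0.05 -0.03]
69 [4.321e+02 3.000e-01 6.880e+01] [-0.1 -0.1  0.1] [ 0.01 -0.02  0.03]
xy 432.3 0.3
end t 37.04 p [4.321e+02 3.000e-01 6.880e+01] F [-0.8 -0.3 -0.7] T [ 0.01 -0.02  0.03] gap 44.0 jaw 1.644 j6 -1.83
```

The collar slid down without any contact force. Now press in small steps.

Run:
```python
from h import *
x,y=432.3,0.3
F=lambda: np.mean([(arm.hold(.04),arm.observe()["ft_force"])[1] for _ in range(4)],0)
b=F(); z=68.5
while z>58:
    arm.move_straight([x,y,z],rate=20); f=F()-b; print(z,arm.observe()["ee_pos"].round(2),f.round(1))
    if f[2]>7.4: break
    z-=.5
status("end")
```

```text
68.5 [4.323e+02 2.900e-01 6.851e+01] [-0.3  0.5  0.1]
68.0 [4.3231e+02 2.9000e-01 6.8000e+01] [-0.2  0.8  0. ]
67.5 [4.3232e+02 3.1000e-01 6.7510e+01] [-0.   0.5  0.4]
67.0 [4.3234e+02 2.8000e-01 6.7030e+01] [ 0.6  0.7 -0.3]
66.5 [4.323e+02 3.000e-01 6.650e+01] [-0.1  0.4  0.3]
66.0 [4.3241e+02 2.8000e-01 6.6170e+01] [0.1 0.2 2.3]
65.5 [4.3244e+02 3.0000e-01 6.5590e+01] [-0.3  0.5  3.1]
65.0 [4.3241e+02 2.8000e-01 6.5060e+01] [-0.   0.7  3.6]
64.5 [4.3238e+02 3.0000e-01 6.4550e+01] [0.2 0.9 4.7]
64.0 [4.3242e+02 2.8000e-01 6.4090e+01] [0.2 0.9 5.3]
63.5 [4.3242e+02 3.0000e-01 6.3580e+01] [0.4 1.1 5.5]
63.0 [4.3242e+02 3.0000e-01 6.3080e+01] [0.5 0.8 5.8]
62.5 [4.3242e+02 3.0000e-01 6.2610e+01] [-0.1  1.3  6.6]
62.0 [4.3241e+02 2.9000e-01 6.2170e+01] [-1.   1.8  7.9]
end t 43.04 p [4.324e+02 3.000e-01 6.220e+01] F [-0.6  1.5  6.8] T [ 0.19  0.08 -0.03] gap 43.9 jaw 1.644 j6 -1.83
```

Contact came at 66.2. It is now at 62.2 with 7.9 N, so the plate is about 4 mm in by both travel and force. I'll do a last check and hand in.

Run:
```python
from h import *
arm.hold(.5); pose,im=look("final",[("screw",67)])
arm.camera("top")
for n,z in [("tub_plum",57),("tub_teal",57),("tub_ochre",62)]:
    r=arm.regions_of("top",n); print(n,[(np.round(d["xy"]).tolist(),round(d["score"],2)) for d in r[:1]])
status("final"); arm.close_job()
```

```text
final screw [254.6 197.4] 0.97 [405.   -2.3  67. ]
tub_plum [([138.0, 218.0], 0.79)]
tub_teal [([370.0, 168.0], 0.66)]
tub_ochre [([371.0, 216.0], 0.87)]
final t 43.84 p [4.324e+02 3.000e-01 6.220e+01] F [0.2 0.7 5.5] T [ 0.17  0.12 -0.  ] gap 44.0 jaw 1.644 j6 -1.83
the job is handed in; nothing more can be done
```

The drag brake is assembled in the order asked, and I handed the job in at 43.8 s of the 72 s limit. The arm is still gripping the collar and pushing it down.

- **Discs:** The cork disc and then the steel disc are on the shaft. The picture showed both lying flat and concentric. The steel disc stopped about 18 mm high on a 6 N sideways force and my script let go there, so it dropped the rest of the way into place.
- **Shaft:** I gripped it across the flat, turned it about -0.53 rad and let go. The picture afterwards showed the flat parallel to the stand's front edge and facing the red mark.
- **Collar:** It slid down with no noticeable contact force. The screw was found at (405, -2), 27.5 mm from the axis, pointing at the mark within about 2°.
- **Spring plate:** The collar touched the discs with the TCP at 66.2 mm and ended at 62.2 mm, so the plate is pressed in about 4.0 mm.
- **Push force (disagrees slightly):** It averaged 7.9 N above zero when I stopped pressing. The last single readings were noisier and lower, 6.8 N and then 5.5 N raw (about 0.7 N more after zeroing), with the position unchanged.
- **Tubs:** The top camera found all three where they started, to within a few pixels.

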